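# Check a microscope stage's brake lever

## Task

Check the brake of the gliding microscope stage, the unit whose hand lever is long and ends in a ball: with the backs of the closed fingers, press that lever in from its open side until it comes up against its stop short of the hand bar, hold it there for about a second, then ease it all the way back out under the fingers rather than letting it snap, and move clear. Grasp nothing and don't force the lever, keep off both hand bars, leave the other unit's short paddle lever alone, and don't disturb the bottle, the dish or the slide box.

Things in the scene. Friction and masses are not known exactly. Their poses are not given: they have to be found in the camera images.
- brake_handle: Brake unit, fixed to the bench: plate 110 x 170 x 12 mm, two posts with a level hand bar, lever before the bar (-x side), black specimen stage with a glass slide behind it (+x side, 55 mm high). All under 115 mm high. Origin: on the bench below the bar's middle; x from lever to bar (pressing direction), y along the bar, z up. Its place and yaw (+-0.4 rad) vary.
- brake_bar (a point): The brake unit's hand bar, rubber, 22 mm diameter, 160 mm long along its y; this point is at its middle, 100 mm above the bench. Not to be touched.
- brake_pin (a point): On the brake lever's upright hinge axis, at the blade's mid-height (100 mm); it lies at x = -40, y = +65 mm in the axes of brake_handle, and has its axes. A bracket is below it (16 mm wide along y, 82 to 88 mm high); elsewhere the space in front of and under the blade is free down to the 12 mm base plate.
- brake_lever (a joint): Brake lever angle about its upright hinge: 0 = released, grows towards the bar, 0.30 rad = at its fixed stop. Released, it leans 0.28 rad away from the bar's direction; at the stop it is about parallel to the bar, with some 20 mm open between them. Spring: 2 N at brake_blade to start, 5.6 N just before the stop; then rigid. Let go, it snaps out.
- brake_blade (a point): The brake lever's aluminium blade, 10 mm thick (x), 125 mm long (y), 20 mm high (z), with a 22 mm ball at the free end. Point at mid-thickness, 100 mm from the hinge axis, 25 mm from the free end, 100 mm above the bench; x square to the blade towards the bar (pressing direction), y along the blade to the hinge, z up. Press the face at x = -5 mm.
- clutch_handle: The other unit, the focus clutch, fixed to the bench: same base, posts and bar as the brake unit (same axes and origin), but with a short lever 85 mm long that ends in a flat paddle, and a white focus block with a black side knob behind the bar. The two units may change places left and right.
- clutch_bar (a point): The clutch unit's hand bar, as that of the brake unit. Not to be touched.
- clutch_lever (a joint): Angle of the clutch unit's short lever: 0 = released, 0.30 rad = against its stop. To be left alone.
- reagent: Loose amber bottle with white cap, 30 mm diameter, 85 mm tall, standing between the two units; origin under its centre.
- dish: Loose clear lidded culture dish, 62 mm diameter, 14 mm high, on the bench nearer the robot; origin under its centre.
- slidebox: Loose grey slide box 85 x 60 x 32 mm, on the bench nearer the robot, to its left; origin under its centre.
There are look-alikes about, which are no part of the job. Of the things like the reagent, leave any that is blue or red; of the rest the smaller one is meant.

How it is judged:
By the outcome, as a careful person would: the job done as asked, in the order asked, and still so for the second after the job is handed in, with the robot touching nothing.
It also fails if it takes over 48 s, if anything falls off the work surface, if the arm or the gripper's body presses on something with over 40 N, if the wrist force passes 120 N, or if a joint passes its speed limit or range.

## Robot

A 6-joint arm with a two-finger parallel gripper is mounted at the origin on the work surface. World frame = base frame: x ahead of the robot, y to its left, z up, the work surface at z = 0. Lengths are in m, angles in rad, forces in N, time in s.
With the tool pointing down it reaches from about 0.325 to 0.75 m from the base axis. Payload 7.6 kg.
Tool frame: the origin (TCP) lies between the finger pads; the fingertips stand 22 mm ahead of it and the grasp point (between the pads) lies 3 mm ahead of it; x points along the fingers, y is the direction in which the jaws open and shut, and the axes are right-handed (so a half turn about x gives the same grasp; the last joint's range is limited). The gripper opens to 85 mm and grips with 20 to 120 N. Pads are 22 mm wide; open, the fingers measure 114 mm over their backs; the gripper's body (76 mm by 85 mm) begins 54 mm behind the grasp point. The pads swing forward as they close: fully open they stand 13 mm farther back than shut.
Start: joints at [1.189, 0.052, 1.401, -0, 1.689, -0.07], TCP at [0.161, 0.5, 0.253] pointing down, gripper open.
Joint ranges: [-2.9, 2.9], [-0.91, 2.17], [0.12, 2.37], [-1.06, 4.2], [0.26, 2.73], [-2.93, 2.93]. Speed limits (rad/s): [2.57, 2.57, 3.01, 3.14, 3.14, 3.14].

## Interface

Orientations are given as a rotation vector (axis times angle).
In Python, from plant import r gives the robot as it stands.
- The arm moves only by the tool carry_out, never from a script. Its argument "steps" is a list that holds one entry, the list of rows, each a list of 7 numbers: the shift along the tool's x, y, z in cm, then the turn, a rotation vector about the tool's x, y, z in degrees, then the opening, from 0 (shut) to 1 (fully open). A call has 1 to 10 rows; each row is the pose to reach, as a shift and turn from the pose commanded when the call began, along the tool's axes at that moment; what a row does not reach only later rows make up. A row lasts 1/10 s, in which the tool goes at most 50 mm and 8.59 degrees, less where a joint would pass 70% of its speed; a pose out of reach is approached as far as the arm can. A call with a gripper value outside its range is refused whole. The fingers move at their own pace and stop on an object; "grip_force" is the grip in N (left out, the last holds). Time passes only in rows, so rows that repeat a pose let the fingers close. It gives the time, the measured TCP pose, the force and the opening at its end, in the units of the state.
- r.get_obs(): the state, without advancing time (a new reading comes with each control period).
- r.snapshot(name): name is "scene" or "top" or "wrist"; returns a dict with "pixels" (420x560x3 uint8, red, green, blue), "depth" (420x560 float32, m along the optical axis (not along the pixel's ray), 0 where there is no reading), "intrinsics" (3x3 intrinsics, pixels), "view" (4x4, takes a point from world to camera coordinates). Camera axes: x right, y down, z forward; pixel columns grow to the right and rows downward; lengths in m; the calibration is good to about 2 mm. A picture is of the moment at which its call begins.
- r.close_job(): hands the job in, once; it reports no verdict.
Trained networks look in a picture, given as the dict that the camera call returned (one of the last four; its "shot" number tells which), for a name from the list of things; names that differ only in an ending like _2 or _b are one class to them, and where a whole thing is asked for, a point or a joint stands for the part that bears it (a point fixed in the world has none). Each returns a list of dicts, best first, with "conf" (0 to 1); they miss things now and then, are a little off and sometimes report something else, mostly with a low value. They report only what shows in the picture. A call takes as long as a camera call. They do not tell look-alikes from the thing itself.
- r.search_frame(picture, label): "extent" ([left, top, right, bottom] in pixels, round what is visible of it).
- r.spot_point(picture, label): "position" ([row, column] in pixels: a listed point, or the origin of a listed thing).
The state is a dict: "time_s": time; "joints": joint angles; "qd": joint speeds; "joint_efforts": joint torques, N m; "tcp_pos": TCP position; "orientation": TCP orientation; "force": force on the tool from outside, world axes, zero at the start; "wrist_torque": the same for the moment, N m; "opening": finger opening in m.
Only numpy, scipy, OpenCV 4.12 (cv2) and the standard library are available. Lean on these libraries where they do the work, as an engineer would, in place of code of your own. Each camera call takes 0.05 s, during which the arm holds its last target. There are 200 camera calls.

## Working session

There is one attempt and no reset: what is moved stays moved. The work goes in short steps, Python scripts to look and compute and a tool call to move; the robot and the scene stay as the last step left them, time stands still between calls to the robot, and variables do not carry over. Pictures are saved under pics/ and viewed, about 8 in all and at most 12, crops included, and the job is handed in when it is done.

Besides the shell and the picture viewer there is one more tool, called in YAML: its name, and indented under it one key for each argument. carry_out: Moves the arm, as the interface text tells. Its arguments: {"type":"object","properties":{"steps":{"type":"array","items":{"type":"array","items":{"type":"array","items":{"type":"number"}}}},"grip_force":{"type":"number"}},"required":["steps"]}

```bash
mkdir -p pics; ls; cat > h.py <<'E'
import numpy as np,cv2
from plant import r
def px2w(s,row,col,z=None):
    K=np.array(s["intrinsics"]);V=np.array(s["view"]);Vi=np.linalg.inv(V)
    d=Vi[:3,:3]@np.array([(col-K[0,2])/K[0,0],(row-K[1,2])/K[1,1],1]);o=Vi[:3,3]
    if z is None: return o+d*s["depth"][int(row),int(col)]
    return o+d*(z-o[2])/d[2]
def save(s,n): cv2.imwrite("pics/"+n,s["pixels"][:,:,::-1])
E
python3 - <<'E'
from h import *
o=r.get_obs();print({k:np.round(v,3) for k,v in o.items()})
Z=dict(brake_handle=0,brake_bar=.1,brake_pin=.1,brake_blade=.1,clutch_handle=0,clutch_bar=.1,reagent=0,dish=0,slidebox=0)
for c in ("top","scene"):
    s=r.snapshot(c);save(s,c+".png")
    for k,z in Z.items():
        for d in r.spot_point(s,k)[:3]:
            if d["conf"]>.2:print(c,k,round(d["conf"],2),np.round(d["position"],1),np.round(px2w(s,*d["position"],z),3))
E
```

```text
pics
{'time_s': np.float64(0.0), 'joints': array([ 1.189,  0.053,  1.402, -0.   ,  1.689, -0.07 ]), 'qd': array([ 0.   , -0.   ,  0.001, -0.   , -0.002, -0.   ]), 'joint_efforts': array([-1.0000e-03, -3.8169e+01, -3.6017e+01, -0.0000e+00,  7.0000e-03,
        0.0000e+00]), 'tcp_pos': array([0.161, 0.499, 0.252]), 'orientation': array([ 0.244,  1.557, -0.246]), 'force': array([ 0.56 , -0.911, -0.517]), 'wrist_torque': array([-0.015,  0.007,  0.01 ]), 'opening': np.float64(0.085)}
top brake_handle 0.97 [193. 366.] [ 0.537 -0.199  0.   ]
top brake_bar 0.59 [188.6 374.2] [ 0.53  -0.196  0.1  ]
top brake_pin 0.69 [197.7 343.2] [ 0.51  -0.129  0.1  ]
top brake_blade 0.81 [220.9 383.7] [ 0.461 -0.214  0.1  ]
top clutch_handle 0.61 [181.  190.6] [0.563 0.223 0.   ]
top clutch_handle 0.57 [202.2 341.9] [ 0.514 -0.141  0.   ]
top clutch_bar 0.91 [173.2 179.4] [0.562 0.223 0.1  ]
top reagent 0.87 [167.1 280.4] [0.599 0.006 0.   ]
top reagent 0.66 [186.3 255.1] [0.551 0.067 0.   ]
top reagent 0.57 [196.  286.1] [ 0.528 -0.008  0.   ]
top dish 0.9 [254.6 275.4] [0.389 0.017 0.   ]
top dish 0.37 [171.9 181.3] [0.586 0.246 0.   ]
top slidebox 0.69 [267.5 170.8] [0.357 0.263 0.   ]
scene brake_handle 0.97 [243.  156.2] [ 0.527 -0.206  0.   ]
scene brake_handle 0.22 [213.6 297. ] [0.389 0.029 0.   ]
scene brake_bar 0.82 [204.1 148.3] [ 0.533 -0.199  0.1  ]
scene brake_pin 0.6 [199.3 194.4] [ 0.504 -0.128  0.1  ]
scene brake_blade 0.79 [175.1 157.2] [ 0.454 -0.218  0.1  ]
scene clutch_handle 0.91 [301.  390.3] [0.563 0.219 0.   ]
scene clutch_bar 0.72 [257.5 400.3] [0.561 0.219 0.1  ]
scene reagent 0.87 [296.3 261.7] [0.602 0.014 0.   ]
scene reagent 0.79 [258.8 260.7] [ 0.521 -0.009  0.   ]
scene reagent 0.65 [231.3 346.1] [0.417 0.129 0.   ]
scene dish 0.9 [213.2 294.8] [0.388 0.024 0.   ]
scene dish 0.43 [257.2 402. ] [0.46  0.234 0.   ]
scene slidebox 0.94 [221.6 425. ] [0.355 0.272 0.   ]
```

View pics/top.png

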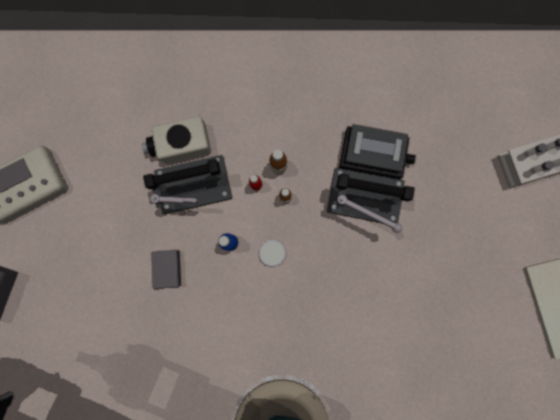

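View pics/scene.png

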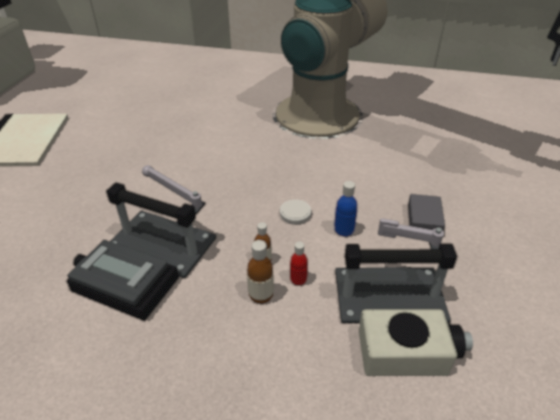

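The brake unit is the one at the right of the top view: long lever, ball at about (398,227), hinge at about (342,200), black stage with slide behind it. The other unit, at (190,185), has the short paddle and white focus block. In the scene view the brake's ball is at (148,171). I'll measure the geometry from depth and confirm in a crop.

```bash
python3 - <<'E'
from h import *
s=r.snapshot("top")
K=np.array(s["intrinsics"]);Vi=np.linalg.inv(s["view"])
v,u=np.mgrid[:420,:560];d=s["depth"]
P=np.stack([(u-K[0,2])/K[0,0]*d,(v-K[1,2])/K[1,1]*d,d],-1)@Vi[:3,:3].T+Vi[:3,3]
W=(u>315)&(u<425)&(v>165)&(v<245)&(P[...,2]>.085)&(P[...,2]<.13)
g=s["pixels"].mean(-1)
for n,m in (("dark",W&(g<60)),("light",W&(g>90))):
    q=P[m];c=np.median(q,0)
    vx,vy,x0,y0=cv2.fitLine(q[:,:2].astype(np.float32),cv2.DIST_HUBER,0,.001,.001).ravel()
    t=(q[:,:2]-[x0,y0])@[vx,vy]
    a=np.array([x0,y0])+t.min()*np.array([vx,vy]);b=np.array([x0,y0])+t.max()*np.array([vx,vy])
    print(n,m.sum(),"z",np.round(np.percentile(q[:,2],[5,50,95]),3),"ends",a.round(4),b.round(4),"len",np.ptp(t).round(3),"dir",np.degrees(np.arctan2(-vx,vy)).round(2))
o=np.array(cv2.resize(s["pixels"][150:250,300:430],None,fx=6,fy=6,interpolation=cv2.INTER_CUBIC))[:,:,::-1]
cv2.imwrite("pics/crop1.png",o)
E
```

```text
dark 988 z [0.089 0.11  0.116] ends [ 0.5179 -0.2729] [ 0.5436 -0.1145] len 0.161 dir -9.24
light 373 z [0.106 0.11  0.113] ends [ 0.4432 -0.2487] [ 0.5186 -0.0979] len 0.169 dir -26.58
```

View pics/crop1.png

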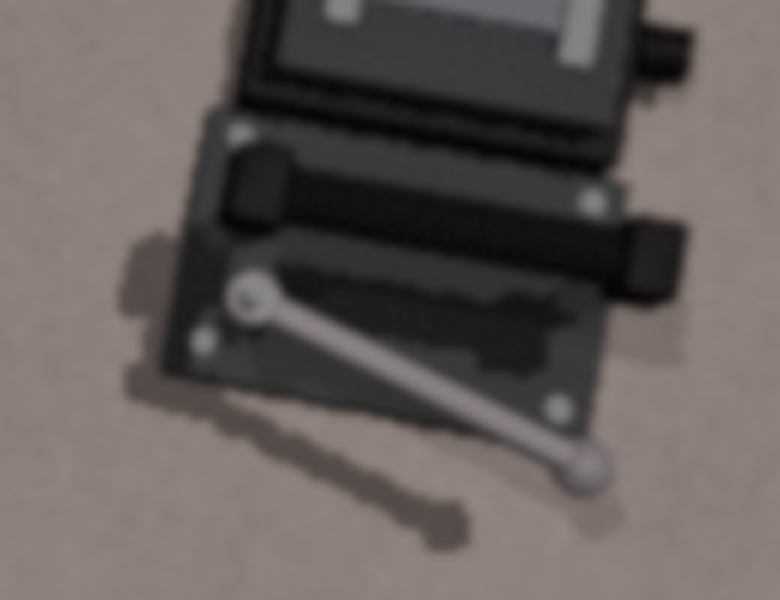

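The crop confirms it: long lever with a ball end at crop (587,465), hinge at (252,298), black stage behind. That is the brake. Bar length and height check (161 mm, top 110 mm). Now I'll plan the approach.

```bash
cat >> h.py <<'E'
from scipy.spatial.transform import Rotation as R
PIN=np.array([.5017,-.1231]);YAW=-np.radians(9.24)
def target(th,gap,z=.102,L=.100,half=.0145):
    """TCP pose with finger back 'gap' from the pressed face at lever angle th"""
    a=YAW-.28+th; x=np.array([np.cos(a),np.sin(a)]);y=np.array([-x[1],x[0]])
    p=PIN-L*y-x*(.005+half+gap)
    return np.r_[p,z],a
def delta(p,a):
    o=r.get_obs();R0=R.from_rotvec(o["orientation"]);out=[]
    for s in (1,-1):
        ty=s*np.array([np.cos(a),np.sin(a),0]);tx=np.array([0,0,-1.])
        R1=R.from_matrix(np.c_[tx,ty,np.cross(tx,ty)])
        out.append((R0.inv()*R1).as_rotvec(degrees=True))
    rv=min(out,key=np.linalg.norm)
    return np.r_[R0.inv().apply(p-o["tcp_pos"])*100,rv].round(2)
E
python3 - <<'E'
from h import *
s=r.snapshot("top")
for n,(c,w) in dict(pin=(342,199.7),ball=(397.5,227.7),mid=(370,213.8)).items(): print(n,px2w(s,w,c,.109).round(4))
print("blade",target(0,-.0195)[0].round(4))
o=r.get_obs();print(R.from_rotvec(o["orientation"]).as_matrix().round(3))
p,a=target(0,.03,z=.25);print(p.round(3),delta(p,a)); print("via",delta(np.array([.40,.15,.25]),a))
E
```

```text
pin [ 0.5047 -0.1255  0.109 ]
ball [ 0.4464 -0.2407  0.109 ]
mid [ 0.4752 -0.1839  0.109 ]
blade [ 0.459  -0.2135  0.102 ]
[[-0.     0.307  0.952]
 [ 0.     0.952 -0.307]
 [-1.     0.    -0.   ]]
[ 0.414 -0.192  0.25 ] [  0.33 -58.1   45.33 -82.58   0.    -0.  ]
via [  0.33 -25.95  33.47 -82.58   0.    -0.  ]
```

carry_out:
  steps:
    - [[0.3, -5, 6.5, 10, 0, 0, 0], [0.3, -10, 13, 19, 0, 0, 0], [0.3, -15, 19.5, 27, 0, 0, 0], [0.3, -20, 26, 35, 0, 0, 0], [0.3, -24, 31, 43, 0, 0, 0], [0.3, -28, 34, 51, 0, 0, 0], [0.3, -32.5, 35.5, 59, 0, 0, 0], [0.3, -37, 37, 67, 0, 0, 0], [0.3, -41.5, 39, 75, 0, 0, 0], [0.3, -46, 41, 82, 0, 0, 0]]

```text
time_s: 2.1
tcp_pos: [0.3845, 0.0572, 0.2506]
orientation: [1.339, 1.119, -1.338]
force: [0.4, 0.2, 0.4]
opening: -0.0001
```

```bash
python3 - <<'E'
from h import *
o=r.get_obs();print(o["time_s"],o["tcp_pos"].round(3),o["joints"].round(2),o["opening"])
p,a=target(0,.03,z=.25);print(delta(p,a))
E
```

```text
2.1 [0.384 0.057 0.251] [ 0.05 -0.35  1.76  0.    1.72  0.23] -9.619384177522223e-05
[ 0.05  7.34 24.04 15.11 -0.03 -0.05]
```

carry_out:
  steps:
    - [[0, 0, 0, 0, 0, 0, 0], [0, 0, 0, 0, 0, 0, 0]]

```text
time_s: 2.3
tcp_pos: [0.3845, 0.0583, 0.2504]
orientation: [1.337, 1.122, -1.336]
force: [1.2, 1.0, -0.8]
opening: -0.0002
```

```bash
python3 - <<'E'
from h import *
o=r.get_obs();print(o["time_s"],o["tcp_pos"].round(3),o["joints"].round(2))
p,a=target(0,.03,z=.25);print(delta(p,a))
E
```

```text
2.3 [0.384 0.058 0.25 ] [ 0.06 -0.35  1.76  0.    1.72  0.23]
[ 0.03  7.29 24.17 15.27 -0.03  0.  ]
```

carry_out:
  steps:
    - [[0, 1.2, 4, 4, 0, 0, 0], [0, 2.4, 8, 8, 0, 0, 0], [0, 3.6, 12, 12, 0, 0, 0], [0, 4.8, 16, 15.2, 0, 0, 0], [0, 6, 20, 15.2, 0, 0, 0], [0, 7.3, 24.2, 15.2, 0, 0, 0], [0, 7.3, 24.2, 15.2, 0, 0, 0], [0, 7.3, 24.2, 15.2, 0, 0, 0], [0, 7.3, 24.2, 15.2, 0, 0, 0]]

```text
time_s: 3.2
tcp_pos: [0.4153, -0.19, 0.2504]
orientation: [1.522, 0.972, -1.521]
force: [-0.2, -1.0, 0.1]
opening: -0.0004
```

```bash
python3 - <<'E'
from h import *
o=r.get_obs();print(o["time_s"],o["tcp_pos"].round(4),o["joints"].round(2),o["force"])
p,a=target(0,.03,z=.25);print(delta(p,a));p,a=target(0,.03);print(p,delta(p,a))
s=r.snapshot("wrist");save(s,"wrist1.png")
for k in ("brake_blade","brake_pin","brake_bar"):
    for d in r.spot_point(s,k)[:2]: print(k,round(d["conf"],2),np.round(d["position"]),px2w(s,*d["position"],.1).round(4))
E
```

```text
3.2 [ 0.4153 -0.19    0.2504] [-0.51 -0.14  1.59  0.    1.69 -0.08] [-0.21951686 -0.99511501  0.10297662]
[ 0.03  0.    0.26  0.39 -0.03  0.01]
[ 0.4142329  -0.19238027  0.102     ] [ 1.483e+01  0.000e+00  2.700e-01  3.900e-01 -3.000e-02  1.000e-02]
brake_blade 0.86 [211. 329.] [ 0.4572 -0.2134  0.1   ]
brake_pin 0.96 [ 91. 341.] [ 0.5042 -0.1231  0.1   ]
brake_bar 0.86 [157. 402.] [ 0.5328 -0.1946  0.1   ]
```

View pics/wrist1.png

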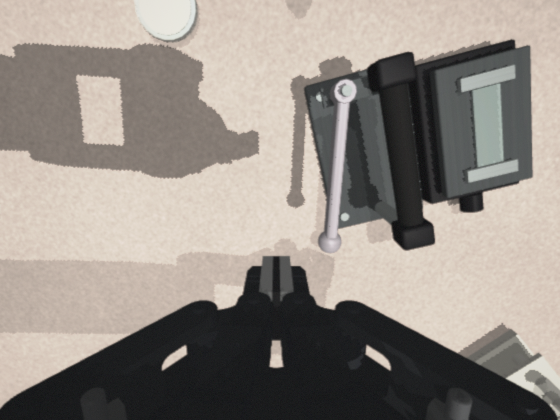

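The wrist view shows the lever from hinge (90,345) to ball (242,330), bar to its right, and the shut fingers at (277,280) on the open side. Refine and check the knuckle height.

```bash
sed -i 's/^PIN=.*/PIN=np.array([.5035,-.1238]);YAW=-np.radians(10.2)/' h.py; python3 - <<'E'
from h import *
s=r.snapshot("wrist");t=r.get_obs()["tcp_pos"]
a=target(0,.03)[1];x=np.array([np.cos(a),np.sin(a)])
for q in ((90,345),(242,330)):print("z.105",px2w(s,*q,.105).round(4))
for row,col in ((262,277),(285,262),(285,292),(290,250),(290,303),(305,205),(308,345),(330,390)):
    w=px2w(s,row,col)-t;print((row,col),"press",(w[:2]@x).round(3),"z rel",w[2].round(3))
p,a=target(0,.02,z=.106);print(p,delta(p,a))
E
```

```text
z.105 [ 0.5063 -0.1244  0.105 ]
z.105 [ 0.4464 -0.24    0.105 ]
(262, 277) press -0.0 z rel -0.011
(285, 262) press -0.006 z rel 0.012
(285, 292) press 0.006 z rel 0.009
(290, 250) press -0.012 z rel 0.006
(290, 303) press 0.01 z rel 0.007
(305, 205) press -0.025 z rel 0.027
(308, 345) press 0.022 z rel 0.029
(330, 390) press 0.034 z rel 0.039
[ 0.42385371 -0.19602685  0.106     ] [ 1.446e+01  1.010e+00  1.000e-01  1.270e+00 -1.000e-02 -3.000e-02]
```

carry_out:
  steps:
    - [[4, 0, 0.1, 1.3, 0, 0, 0], [8, 0, 0.1, 1.3, 0, 0, 0], [11, 0, 0.1, 1.3, 0, 0, 0], [13, 0, 0.1, 1.3, 0, 0, 0], [14.4, 0, 0.1, 1.3, 0, 0, 0], [14.4, 0, 0.1, 1.3, 0, 0, 0], [14.4, 0, 0.1, 1.3, 0, 0, 0], [14.4, 0, 0.1, 1.3, 0, 0, 0]]

```text
time_s: 4.25
tcp_pos: [0.415, -0.1928, 0.1076]
orientation: [1.54, 0.953, -1.538]
force: [0.6, -0.1, 0.3]
opening: -0.0001
```

```bash
python3 - <<'E'
from h import *
print(r.get_obs()["tcp_pos"].round(4),r.get_obs()["force"].round(2))
p,a=target(0,.0,z=.106);print(delta(p,a))
s=r.snapshot("wrist");save(s,"wrist2.png")
for k in ("brake_blade","brake_pin"):
    for d in r.spot_point(s,k)[:1]: print(k,round(d["conf"],2),np.round(d["position"]),px2w(s,*d["position"],.1).round(4))
E
```

```text
[ 0.415  -0.1928  0.1076] [ 0.56 -0.07  0.27]
[ 0.17  2.93 -0.11 -0.11 -0.   -0.12]
brake_blade 0.73 [287. 381.] [ 0.4582 -0.2136  0.1   ]
brake_pin 0.93 [ 44. 409.] [ 0.5037 -0.1236  0.1   ]
```

View pics/wrist2.png

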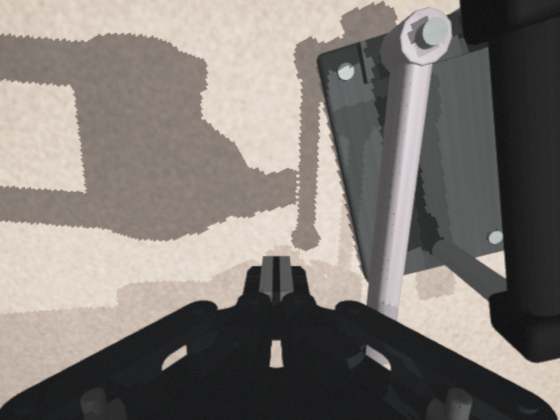

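Fingers are on the lever's open side, level with the blade point; estimates agree within 1–2 mm. Close the gap.

carry_out:
  steps:
    - [[0.1, 1, -0.1, 0, 0, 0, 0], [0.1, 1.8, -0.1, 0, 0, 0, 0], [0.1, 2.2, -0.1, 0, 0, 0, 0], [0.1, 2.4, -0.1, 0, 0, 0, 0], [0.1, 2.5, -0.1, 0, 0, 0, 0], [0.1, 2.6, -0.1, 0, 0, 0, 0], [0.1, 2.6, -0.1, 0, 0, 0, 0], [0.1, 2.6, -0.1, 0, 0, 0, 0]]

```text
time_s: 5.2
tcp_pos: [0.4381, -0.2032, 0.1053]
orientation: [1.54, 0.955, -1.539]
force: [0.4, 0.2, 0.1]
opening: -0.0004
```

```bash
python3 - <<'E'
from h import *
o=r.get_obs();print(o["tcp_pos"].round(4),o["force"].round(2))
for th in (0,.05,.1,.15,.2,.25,.28,.3,.32):
    p,a=target(th,.0,z=.106);print(th,delta(p,a))
E
```

```text
[ 0.4381 -0.2032  0.1053] [0.44 0.18 0.14]
0 [-0.07  0.41 -0.02 -0.12 -0.01 -0.  ]
0.05 [-0.07  0.91  0.07 -2.99 -0.01 -0.  ]
0.1 [-0.07  1.41  0.13 -5.85 -0.01 -0.  ]
0.15 [-0.07  1.92  0.16 -8.72 -0.01 -0.  ]
0.2 [-7.000e-02  2.430e+00  1.700e-01 -1.158e+01 -1.000e-02 -0.000e+00]
0.25 [-7.000e-02  2.940e+00  1.500e-01 -1.445e+01 -1.000e-02 -0.000e+00]
0.28 [-7.000e-02  3.250e+00  1.300e-01 -1.617e+01 -1.000e-02 -0.000e+00]
0.3 [-7.000e-02  3.450e+00  1.100e-01 -1.731e+01 -1.000e-02 -0.000e+00]
0.32 [-7.000e-02  3.650e+00  8.000e-02 -1.846e+01 -1.000e-02 -0.000e+00]
```

carry_out:
  steps:
    - [[0, 0.2, 0, 0, 0, 0, 0], [0, 0.4, 0, 0, 0, 0, 0], [0, 0.55, 0, -0.8, 0, 0, 0], [0, 0.7, 0, -1.7, 0, 0, 0], [0, 0.85, 0.1, -2.6, 0, 0, 0], [0, 1.0, 0.1, -3.5, 0, 0, 0], [0, 1.15, 0.1, -4.4, 0, 0, 0], [0, 1.3, 0.1, -5.2, 0, 0, 0], [0, 1.4, 0.1, -5.8, 0, 0, 0], [0, 1.4, 0.1, -5.8, 0, 0, 0]]

```text
time_s: 6.2
tcp_pos: [0.4501, -0.2106, 0.1052]
orientation: [1.468, 1.018, -1.469]
force: [-3.8, -1.9, 0.3]
opening: 0.0001
```

```bash
python3 - <<'E'
from h import *
o=r.get_obs();a=target(.1,0)[1];x=np.r_[np.cos(a),np.sin(a),0];print(o["tcp_pos"].round(4),o["force"].round(2),o["force"]@x)
for th in (.1,.15,.2,.25,.28,.3,.32):
    p,a=target(th,.0,z=.106);print(th,delta(p,a))
s=r.snapshot("scene");cv2.imwrite("pics/sc2.png",cv2.resize(s["pixels"][100:300,50:270],None,fx=3,fy=3)[:,:,::-1])
E
```

```text
[ 0.4501 -0.2106  0.1052] [-3.84 -1.94  0.26] -2.9191538214811414
0.1 [-0.08  0.01  0.   -0.04  0.02  0.02]
0.15 [-0.08  0.51  0.09 -2.9   0.02  0.02]
0.2 [-0.08  1.02  0.15 -5.77  0.02  0.02]
0.25 [-0.08  1.52  0.18 -8.63  0.01  0.02]
0.28 [-8.000e-02  1.830e+00  1.900e-01 -1.035e+01  1.000e-02  2.000e-02]
0.3 [-8.00e-02  2.03e+00  1.90e-01 -1.15e+01  1.00e-02  2.00e-02]
0.32 [-8.000e-02  2.240e+00  1.900e-01 -1.264e+01  1.000e-02  2.000e-02]
```

View pics/sc2.png

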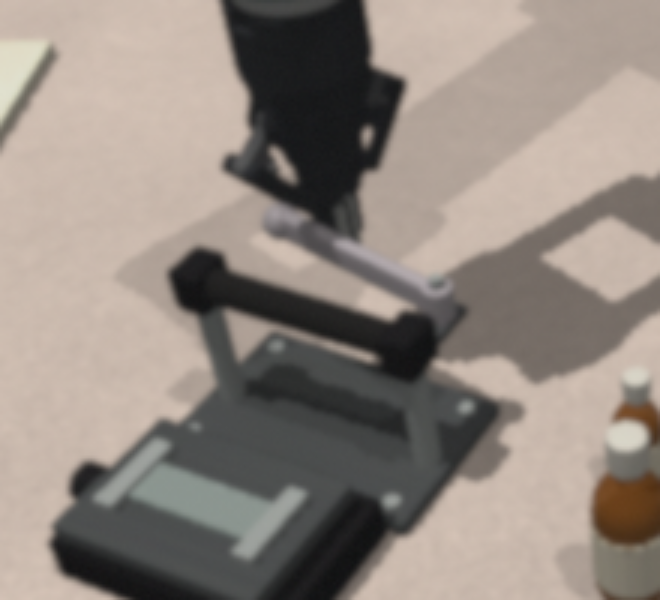

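The fingers are on the blade between ball (280,220) and hinge (437,290), knuckles above it, and the 3 N matches the spring. Go on.

carry_out:
  steps:
    - [[0, 0.2, 0, -1.1, 0, 0, 0], [0, 0.4, 0.1, -2.3, 0, 0, 0], [0, 0.6, 0.1, -3.4, 0, 0, 0], [0, 0.8, 0.1, -4.5, 0, 0, 0], [0, 1.0, 0.15, -5.7, 0, 0, 0], [0, 1.2, 0.15, -6.8, 0, 0, 0], [0, 1.4, 0.2, -7.9, 0, 0, 0], [0, 1.55, 0.2, -8.8, 0, 0, 0], [0, 1.65, 0.2, -9.3, 0, 0, 0], [0, 1.65, 0.2, -9.3, 0, 0, 0]]

```text
time_s: 7.25
tcp_pos: [0.465, -0.2179, 0.1052]
orientation: [1.352, 1.11, -1.352]
force: [-3.7, 0.7, -0.6]
opening: -0.0
```

carry_out:
  steps:
    - [[0, 0.1, 0, -0.5, 0, 0, 0], [0, 0.1, 0, -0.5, 0, 0, 0]]

```text
time_s: 7.45
tcp_pos: [0.4659, -0.2183, 0.1052]
orientation: [1.346, 1.115, -1.346]
force: [-4.8, 0.1, -0.9]
opening: 0.0002
```

carry_out:
  steps:
    - [[0, 0.1, 0, -0.5, 0, 0, 0], [0, 0.1, 0, -0.5, 0, 0, 0]]

```text
time_s: 7.65
tcp_pos: [0.4668, -0.2186, 0.1052]
orientation: [1.34, 1.119, -1.341]
force: [-5.3, 0.3, -1.5]
opening: -0.0003
```

```bash
python3 - <<'E'
from h import *
for th in (.28,.3,.32):
    p,a=target(th,.0,z=.106);print(th,delta(p,a))
x=np.r_[np.cos(a),np.sin(a),0];f=[r.get_obs()["force"]@x]
o=r.get_obs();print(o["tcp_pos"].round(4),o["force"].round(2),f)
E
```

```text
0.28 [-0.08 -0.01  0.02 -0.08  0.02  0.02]
0.3 [-0.08  0.19  0.05 -1.22  0.02  0.02]
0.32 [-0.08  0.39  0.08 -2.37  0.02  0.02]
[ 0.4668 -0.2186  0.1052] [-5.34  0.34 -1.46] [np.float64(-5.341078628282063)]
```

Not at the stop yet (model angle 0.28). Continue in 1 mm steps.

carry_out:
  steps:
    - [[0, 0.1, 0, -0.6, 0, 0, 0], [0, 0.1, 0, -0.6, 0, 0, 0]]

```text
time_s: 7.85
tcp_pos: [0.4677, -0.219, 0.1052]
orientation: [1.332, 1.124, -1.333]
force: [-5.4, -0.9, -1.2]
opening: 0.0
```

carry_out:
  steps:
    - [[0, 0.1, 0, -0.6, 0, 0, 0], [0, 0.1, 0, -0.6, 0, 0, 0]]

```text
time_s: 8.05
tcp_pos: [0.4686, -0.2193, 0.1052]
orientation: [1.324, 1.13, -1.326]
force: [-6.1, -1.7, -0.7]
opening: 0.0
```

carry_out:
  steps:
    - [[0, 0.07, 0, -0.4, 0, 0, 0], [0, 0.07, 0, -0.4, 0, 0, 0]]

```text
time_s: 8.25
tcp_pos: [0.4692, -0.2196, 0.1052]
orientation: [1.319, 1.133, -1.321]
force: [-5.9, -2.7, -1.7]
opening: -0.0003
```

carry_out:
  steps:
    - [[0, 0.07, 0, -0.2, 0, 0, 0], [0, 0.07, 0, -0.2, 0, 0, 0]]

```text
time_s: 8.45
tcp_pos: [0.4699, -0.2197, 0.1052]
orientation: [1.316, 1.135, -1.319]
force: [-6.7, -2.8, -2.0]
opening: -0.0001
```

carry_out:
  steps:
    - [[0, 0.07, 0, 0, 0, 0, 0], [0, 0.07, 0, 0, 0, 0, 0]]

```text
time_s: 8.65
tcp_pos: [0.4704, -0.2199, 0.1052]
orientation: [1.316, 1.135, -1.319]
force: [-7.6, -3.0, -0.2]
opening: 0.0
```

carry_out:
  steps:
    - [[0, 0.05, 0, 0, 0, 0, 0], [0, 0.05, 0, 0, 0, 0, 0]]

```text
time_s: 8.85
tcp_pos: [0.4706, -0.2199, 0.1052]
orientation: [1.316, 1.136, -1.32]
force: [-10.2, -2.7, 1.3]
opening: -0.0001
```

```bash
python3 - <<'E'
from h import *
for th in (.3,.32,.34):
    p,a=target(th,.0,z=.106);print(th,delta(p,a))
o=r.get_obs();print(o["force"].round(2),o["wrist_torque"].round(2))
s=r.snapshot("wrist");save(s,"wrist3.png")
E
```

```text
0.3 [-0.08 -0.21 -0.01  0.53  0.08  0.12]
0.32 [-0.08 -0.01  0.03 -0.61  0.08  0.12]
0.34 [-0.08  0.19  0.06 -1.76  0.08  0.12]
[-10.17  -2.73   1.27] [-0.39  1.43 -0.03]
```

View pics/wrist3.png

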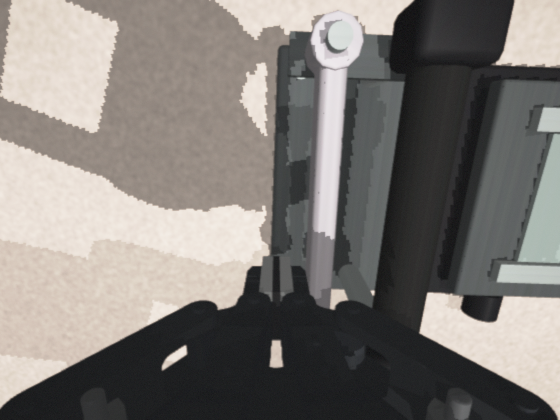

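Force jumped to about 10 N and motion stalled: the stop. In the picture the blade (337,40)–(320,300) is parallel to the bar with a gap open. Hold about 1.1 s.

carry_out:
  steps:
    - [[0, 0, 0, 0, 0, 0, 0], [0, 0, 0, 0, 0, 0, 0], [0, 0, 0, 0, 0, 0, 0], [0, 0, 0, 0, 0, 0, 0], [0, 0, 0, 0, 0, 0, 0], [0, 0, 0, 0, 0, 0, 0], [0, 0, 0, 0, 0, 0, 0], [0, 0, 0, 0, 0, 0, 0], [0, 0, 0, 0, 0, 0, 0], [0, 0, 0, 0, 0, 0, 0]]

```text
time_s: 9.9
tcp_pos: [0.4705, -0.2199, 0.1052]
orientation: [1.316, 1.136, -1.32]
force: [-9.9, -2.5, 1.0]
opening: -0.0001
```

```bash
python3 - <<'E'
from h import *
for th in (.3,.25,.2,.15,.1,.05,0,-.03):
    p,a=target(th,.0,z=.1052);print(th,delta(p,a))
p,a=target(0,.04,z=.1052);print(delta(p,a))
E
```

```text
0.3 [-0.   -0.21 -0.01  0.53  0.08  0.12]
0.25 [-0.   -0.7  -0.12  3.39  0.08  0.11]
0.2 [ 0.   -1.19 -0.26  6.26  0.08  0.11]
0.15 [ 0.   -1.68 -0.43  9.12  0.09  0.11]
0.1 [ 0.   -2.15 -0.61 11.99  0.09  0.11]
0.05 [ 0.   -2.61 -0.83 14.85  0.09  0.1 ]
0 [ 0.   -3.07 -1.06 17.72  0.09  0.1 ]
-0.03 [ 0.   -3.33 -1.21 19.44  0.1   0.1 ]
[ 1.000e-02 -6.880e+00 -2.280e+00  1.772e+01  9.000e-02  1.000e-01]
```

Ease out along the same arc.

carry_out:
  steps:
    - [[0, -0.1, 0, 0.3, 0, 0, 0], [0, -0.25, 0, 0.8, 0, 0, 0], [0, -0.4, -0.05, 1.7, 0, 0, 0], [0, -0.55, -0.1, 2.5, 0, 0, 0], [0, -0.7, -0.1, 3.4, 0, 0, 0], [0, -0.85, -0.15, 4.3, 0, 0, 0], [0, -1.0, -0.2, 5.2, 0, 0, 0], [0, -1.15, -0.25, 6.1, 0, 0, 0], [0, -1.3, -0.3, 6.9, 0, 0, 0], [0, -1.45, -0.35, 7.8, 0, 0, 0]]

```text
time_s: 10.9
tcp_pos: [0.4575, -0.2139, 0.1053]
orientation: [1.416, 1.06, -1.416]
force: [-4.2, -0.8, -1.8]
opening: -0.0001
```

```bash
python3 - <<'E'
from h import *
for th in (.2,.15,.1,.05,0,-.03):
    p,a=target(th,.0,z=.1052);print(th,delta(p,a))
E
```

```text
0.2 [ 0.01  0.2   0.11 -1.55  0.04 -0.01]
0.15 [ 0.01 -0.3   0.01  1.31  0.04 -0.01]
0.1 [ 0.01 -0.79 -0.11  4.18  0.04 -0.01]
0.05 [ 0.01 -1.28 -0.26  7.04  0.04 -0.01]
0 [ 0.01 -1.76 -0.43  9.91  0.04 -0.02]
-0.03 [ 1.000e-02 -2.040e+00 -5.400e-01  1.163e+01  4.000e-02 -2.000e-02]
```

carry_out:
  steps:
    - [[0, -0.15, 0, 0.6, 0, 0, 0], [0, -0.3, 0, 1.3, 0, 0, 0], [0, -0.45, 0, 2.2, 0, 0, 0], [0, -0.6, -0.05, 3.1, 0, 0, 0], [0, -0.75, -0.1, 4, 0, 0, 0], [0, -0.9, -0.15, 4.8, 0, 0, 0], [0, -1.05, -0.2, 5.7, 0, 0, 0], [0, -1.2, -0.25, 6.6, 0, 0, 0], [0, -1.35, -0.3, 7.5, 0, 0, 0]]

```text
time_s: 11.8
tcp_pos: [0.4456, -0.2068, 0.1054]
orientation: [1.509, 0.983, -1.508]
force: [-1.9, 1.4, -1.7]
opening: -0.0001
```

carry_out:
  steps:
    - [[0, -0.12, 0, 0.8, 0, 0, 0], [0, -0.24, -0.05, 1.5, 0, 0, 0], [0, -0.34, -0.1, 2, 0, 0, 0], [0, -0.44, -0.1, 2.5, 0, 0, 0], [0, -0.44, -0.1, 2.5, 0, 0, 0]]

```text
time_s: 12.3
tcp_pos: [0.4422, -0.2044, 0.1057]
orientation: [1.539, 0.955, -1.538]
force: [0.2, -0.4, -0.6]
opening: -0.0001
```

carry_out:
  steps:
    - [[0, -0.08, 0, 0, 0, 0, 0], [0, -0.16, 0, 0, 0, 0, 0], [0, -0.24, 0, 0, 0, 0, 0], [0, -0.24, 0, 0, 0, 0, 0]]

```text
time_s: 12.7
tcp_pos: [0.4397, -0.2031, 0.1053]
orientation: [1.538, 0.956, -1.538]
force: [-0.3, 1.2, 0.0]
opening: -0.0
```

```bash
python3 - <<'E'
from h import *
o=r.get_obs();print(o["force"].round(2))
for th,g in ((0,0),(-.03,0),(0,.04)):
    p,a=target(th,g,z=.1052);print(th,g,delta(p,a))
E
```

```text
[-0.29  1.16  0.  ]
0 0 [ 0.01  0.27  0.06 -0.02 -0.    0.  ]
-0.03 0 [ 0.01 -0.03  0.    1.7  -0.    0.  ]
0 0.04 [ 0.01 -3.73  0.06 -0.02 -0.    0.  ]
```

The force fell to zero as the fingers left the blade near its released angle. Move clear, back and then up.

carry_out:
  steps:
    - [[0, -0.5, 0, 0, 0, 0, 0], [0, -1.5, 0, 0, 0, 0, 0], [0, -3, 0, 0, 0, 0, 0], [-1, -4, 0, 0, 0, 0, 0], [-4, -4, 0, 0, 0, 0, 0], [-8, -4, 0, 0, 0, 0, 0], [-12, -4, 0, 0, 0, 0, 0], [-15, -4, 0, 0, 0, 0, 0], [-15, -4, 0, 0, 0, 0, 0], [-15, -4, 0, 0, 0, 0, 0]]

```text
time_s: 13.7
tcp_pos: [0.4035, -0.1853, 0.2553]
orientation: [1.539, 0.956, -1.538]
force: [-1.0, 0.6, -1.1]
opening: 0.0001
```

```bash
python3 - <<'E'
from h import *
s=r.snapshot("wrist");t=r.snapshot("top")
for k,q in (("w",s),("t",t)):
    for n,z in (("brake_blade",.1),("brake_pin",.1),("reagent",0),("dish",0),("slidebox",0)):
        for d in r.spot_point(q,n)[:3]:
            if d["conf"]>.4: print(k,n,round(d["conf"],2),px2w(q,*d["position"],z).round(3))
cv2.imwrite("pics/end.png",np.hstack([s["pixels"][:300,200:560],cv2.resize(t["pixels"][120:300,130:430],(400,240))[:,:]] if 0 else [s["pixels"][:240,160:560],cv2.resize(t["pixels"][120:300,130:430],(400,240))])[:,:,::-1])
E
```

```text
w brake_blade 0.91 [ 0.458 -0.214  0.1  ]
w brake_pin 0.83 [ 0.506 -0.127  0.1  ]
w dish 0.8 [0.39  0.028 0.   ]
t brake_blade 0.74 [ 0.461 -0.214  0.1  ]
t brake_blade 0.54 [ 0.506 -0.122  0.1  ]
t brake_pin 0.65 [0.547 0.2   0.1  ]
t brake_pin 0.6 [ 0.505 -0.123  0.1  ]
t reagent 0.84 [0.415 0.12  0.   ]
t reagent 0.68 [ 0.533 -0.006  0.   ]
t reagent 0.54 [0.599 0.006 0.   ]
t dish 0.83 [0.39  0.026 0.   ]
t slidebox 0.66 [0.355 0.267 0.   ]
```

View pics/end.png

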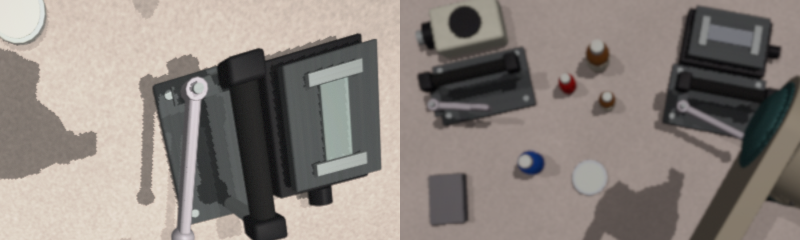

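The lever, from (197,88) to (183,237), is back at its released lean. Bottles, dish and box stand where they were, and the arm is clear.

```bash
python3 -c "
from plant import r
print(r.close_job())"
```

```text
the job is handed in; nothing more can be done
None
```

I checked the brake and handed the job in at about 14 s of the 48 s. I pressed the long ball-ended lever (the unit at y ≈ -0.2) with the backs of the shut fingers until it met its stop. The hold lasted just over 1 s, after which I eased the lever out along the same arc and moved back and up.

- **Stop:** about 3 N a third of the way in and 5–6 N just before the stop. At the stop it jumped to about 10 N and the motion stalled, with the blade parallel to the bar and a gap still open in the wrist picture.
- **Release:** the force fell to about zero as the fingers left the blade. The blade point is back at (0.458, -0.214), as before the press.
- **Surroundings:** the bottle, dish and slide box read within about 1 cm of where they were, roughly the spread of the readings. The clutch lever was never approached, and the gripper stayed short of the bar.
- **Small disagreements:**
  - The stop came at 0.32 rad in my model against 0.30 nominal, about a 2 mm offset and within the calibration.
  - In the last top view the network gave one false hit each for brake_pin (on the clutch unit) and brake_blade (at the hinge). I ignored both.

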